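Trip the ratchet pawl with the release bar and let the homogeniser down to its mark

TASK

The homogeniser on its ratchet lift stands too high over the beaker. Take the wooden-handled release bar, reach in under the hoop guard with its steel end tilted up, put it under the finger of the ratchet pawl and raise it gently so that the pawl frees the toothed post and the head sinks on its damper, then let the pawl drop back in so that it catches the post in the notch that brings the lower edge of the black marker band nearest to level with the top of the sleeve. Work the lift with the bar only, keep the hand off it, leave the beaker, bottles and jar alone, and finish with the bar lying flat on the bench top, clear of the lift.

Things in the scene. Friction and masses are not known exactly. Their poses are not given: they have to be found in the camera images.
- lift: Ratchet lift fixed to the bench. White base plate, sleeve, toothed post, white motor head. Origin on the bench; +x to the back of the lift, +y to the side with the head, -y to the pawl. In its frame: base plate x -0.091..0.075, y -0.200..0.170, 12 mm high; sleeve, case and mounting plate x -0.013..0.050, y -0.056..0.033, up to 216 mm high; post axis and pawl plane at x = 0.020.
- mouth (a point): Centre of the top face of the aluminium sleeve (53 mm across), 140 mm above the bench; the post slides down into it.
- band (a point): Centre of the lower edge of the thin black marker band (27 mm across, 6 mm high) round the steel post, 45 to 81 mm above the mouth at the start; it moves with the post and fits into the sleeve. The head (68 mm across, top up to 305 mm high) overhangs 120 mm to the lift's +y side on an arm on the post; its mixing shaft goes down into the beaker.
- lift_post (a joint): Height of the post, m; starts at about 0.075. The pawl catches the post only where this is a whole multiple of 0.0125 (0, 0.0125, 0.025 ...). With the pawl out, post, band and head (about 0.65 kg, varies) sink together on an oil damper at 7 to 13 mm/s; once the pawl is back in they stop at the next catch below. The end of travel is at -0.016. Nothing raises them again.
- lift_pawl (a joint): Angle of the pawl, rad: 0 fully in the teeth, clear of them from about 0.15, stop pin at 0.26. Grows as the finger is raised; falls back to 0 by its own weight when it is let go. Raising it takes 1 to 2.5 N at the finger while it carries the post, then 0.5 N.
- finger (a point): Point on the underside of the pawl's finger, 100 mm out from the pivot; 197 mm above the bench with the pawl in. 15 mm higher clears the teeth, 26 mm higher is the stop. The pawl is a steel hook plate, 12 mm thick along the lift's x, hung beside the post; its finger is a level bar, 10 mm high, that runs from the pivot 134 mm towards -y. Nothing else is near below or behind its outer 90 mm.
- guard (a point): Middle of the top rail of the hoop guard that keeps hands off the pawl, straight in front of that finger point: an upright U of 8 mm round bar on the base plate, 78 mm in front of the pawl's plane, rail axis 196 mm above the bench, legs 69 mm to the +y and 49 mm to the -y side. A level bar under the rail meets it before the finger moves; one that slopes up at about 20 degrees can free the pawl.
- bar_handle (a point): Centre of the release bar's wooden handle, 100 mm long, 24 wide, 22 high, lying on the bench (this point 11 mm up). x runs along the bar to its steel end. 50 mm ahead the handle ends in a ferrule 19 mm thick and 8 mm long, then a round steel shaft 10 mm thick. Hold it firmly: the work twists it. About 140 g, balances 15 mm ahead of this point.
- bar_tip (a point): End of the bar's steel shaft, on its axis, 185 mm ahead of the handle's centre; same axes.
- bar: The whole release bar; origin on its underside below the handle's centre, x towards the steel end.
- beaker_mid (a point): Glass beaker (74 mm across, 90 mm high) on the lift's base plate under the head; this point is on its axis, 45 mm above its foot, its z up the axis.
- ink_jar_foot (a point): Bystander: squat ink jar, 56 mm across and 51 mm high; on its axis, 20 mm above its foot.
- brown_bottle_foot (a point): Bystander: brown screw-cap bottle, 62 mm across and 130 mm high; on its axis, 20 mm above its foot.
- dropper_bottle_foot (a point): Bystander: small dropper bottle, 35 mm across and 76 mm high; on its axis, 20 mm above its foot.
Mind the look-alikes: they are no part of the job. What is shaped like the part that bears beaker_mid but turquoise or yellow is not meant.

How it is judged (in metres and radians):
On the way, in this order (a step that is already met when the one before it is completed fails the run):
1. the bar holds the pawl clear of the teeth (value of joint lift_pawl above 0.13 rad and contact force between bar and lift above 0.15 N), for 0.1 s.
2. the pawl is back in the teeth and the band's lower edge is level with the top of the sleeve, to the nearest notch (value of joint lift_pawl below 0.04 rad and z of band in the frame of mouth between -0.008 and 0.008 m), for 0.2 s.
At the end, for the whole second after the job is handed in: The lower edge of the band is within 8 mm of the top of the sleeve (notches are 12.5 mm apart), the pawl is fully in the teeth (under 0.04 rad) and carries the post at rest; the bar lies flat and still on the bench top and does not touch the lift; the beaker stands upright (all of step 2 and velocity of joint lift_post above -0.002 m/s and height (world z) of bar_handle below 0.018 m and height (world z) of bar_tip below 0.022 m and contact force between bar and lift below 0.05 N and linear speed of bar below 0.02 m/s and angle between beaker_mid's own z axis and vertical below 0.1 rad).
It fails at once if the hand or arm touches the lift (contact force between any of the fingers, the arm and lift above 1 N).
It fails at once if the bar forces the lift with more than 20 N (contact force between bar and lift above 20 N).
It fails at once if the beaker is pushed or tipped (distance of beaker_mid from where it was at the start of the episode above 0.02 m or angle between beaker_mid's own z axis and vertical above 0.3 rad).
It fails at once if a bottle or jar beside the work is displaced by more than 20 mm (distance of any of ink_jar_foot, brown_bottle_foot, dropper_bottle_foot from where it was at the start of the episode above 0.02 m).
It also fails if it takes over 72 s, if anything falls off the work surface, if the arm or the gripper's body presses on something with over 40 N, if the wrist force passes 120 N, or if a joint passes its speed limit or range.

ROBOT

A 7-joint arm with a two-finger parallel gripper is mounted at the origin on a cart in front of the work surface, level with it; the furniture and walls round the work are solid. World frame = base frame: x ahead of the robot, y to its left, z up, the work surface at z = 0. Lengths are in mm, angles in rad, forces in N, time in s.
With the tool pointing down it reaches from about 400 to 875 mm from the base axis. Payload 6.5 kg.
Tool frame: the origin (TCP) lies at the very end of the fingers, on their centre line; the grasp point (between the pads) lies 19 mm behind it; z points along the fingers, y is the line along which they close (so a half turn about z gives the same grasp; the last joint's range is limited). The gripper opens to 85 mm and grips with 20 to 120 N. Pads are 22 mm wide; open, the fingers measure 114 mm over their backs; the gripper's body (76 mm by 85 mm) begins 54 mm behind the grasp point. The pads swing forward as they close: fully open they stand 13 mm farther back than shut.
Start: joints at [1.137, 0.536, -0.004, 1.538, 0.003, 1.067, -0.071], TCP at [233.711, -606.522, 200.19] pointing down, gripper open.
Joint ranges: [-2.7, 2.7], [-0.37, 2.16], [-1.27, 1.26], [0.24, 2.4], [-1.31, 4.45], [0.19, 1.91], [-2.76, 2.76]. Speed limits (rad/s): [2.39, 2.39, 3.14, 3.14, 3.14, 3.14, 3.14].

INTERFACE

Orientations are given as a unit quaternion [w, x, y, z].
In Python, from cell import ctrl gives the robot as it stands.
- The arm moves only by the tool step_arm, never from a script. Its argument "plan" is one flat list of numbers, 4 for each row, row after row: the shift along the world's x, y, z in units of 25 mm (1.0 is 25 mm), then the turn about the world's z in units of 5 degrees (1.0 is 5 degrees). In form: [dx, dy, dz, yaw, dx, dy, dz, yaw, ...]. A call has 1 to 10 rows; each row is the pose to reach, as a shift and turn from the pose commanded when the call began; what a row does not reach only later rows make up. A row lasts 1/10 s, in which the tool goes at most 50 mm and 8.59 degrees, less where a joint would pass 70% of its speed; a pose out of reach is approached as far as the arm can. A call with a gripper value outside its range is refused whole. "fingers" is the finger opening in mm, from 0 to 85.4, set as the call begins (left out, the last holds). The fingers move at their own pace and stop on an object; the grip force is fixed at half the most. Time passes only in rows, so rows that repeat a pose let the fingers close. It gives the time, the measured TCP pose, the force, the opening and the grip force at its end, in the units of the state.
- ctrl.sense(): the state, without advancing time (a new reading comes with each control period).
- ctrl.snapshot(name): name is "scene" or "top"; returns a dict with "frame" (384x512x3 uint8, red, green, blue), "depth" (384x512 float32, mm along the optical axis (not along the pixel's ray), 0 where there is no reading), "K" (3x3 intrinsics, pixels), "rvec" (rotation vector, rad) and "tvec" (3), from world to camera coordinates, as OpenCV has them. Camera axes: x right, y down, z forward; pixel columns grow to the right and rows downward; lengths in mm; the calibration is good to about 2 mm. A picture is of the moment at which its call begins.
- ctrl.job_done(): hands the job in; it is judged then, once.
The state is a dict: "time_s": time; "joints": joint angles; "qvel": joint speeds; "effort": joint torques, N m; "position": TCP position; "tool_rot": TCP orientation; "force": force on the tool from outside, world axes, zero at the start; "torque": the same for the moment, N m; "grip_width": finger opening in mm; "grasp_force": force on a finger pad.
Only numpy, scipy, OpenCV 4.12 (cv2) and the standard library are available. Lean on these libraries where they do the work, as an engineer would, in place of code of your own. Each camera call takes 0.05 s, during which the arm holds its last target. There are 200 camera calls.

## Working session

There is one attempt and no reset: what is moved stays moved. The work goes in short steps, Python scripts to look and compute and a tool call to move; the robot and the scene stay as the last step left them, time stands still between calls to the robot, and variables do not carry over. Pictures are saved under pics/ and viewed, at most 10 in all, crops included, and the job is handed in when it is done.

Besides the shell and the picture viewer there is one more tool, called as name(argument=value, ...), one argument or row to a line, values as JSON. step_arm: Moves the arm, as the interface text tells. Its arguments: {"type":"object","properties":{"plan":{"type":"array"},"fingers":{"type":"number"}},"required":["plan"]}

```bash
ls; mkdir -p pics
cat > h.py <<'E'
import numpy as np, cv2
from cell import ctrl
def snap(n):
    s=ctrl.snapshot(n); R=cv2.Rodrigues(np.array(s['rvec'],float))[0]; s['R']=R; s['t']=np.array(s['tvec'],float).ravel(); s['K']=np.array(s['K'],float); return s
def cloud(s):
    d=s['depth']; v,u=np.mgrid[0:d.shape[0],0:d.shape[1]]
    K=s['K']; P=np.stack([(u-K[0,2])/K[0,0]*d,(v-K[1,2])/K[1,1]*d,d],-1)
    W=(P-s['t'])@s['R']; W[d==0]=np.nan; return W
def save(s,n,crop=None,sc=1):
    im=s['frame'][:,:,::-1]
    if crop: im=im[crop[1]:crop[3],crop[0]:crop[2]]
    cv2.imwrite('pics/'+n,cv2.resize(im,None,fx=sc,fy=sc,interpolation=cv2.INTER_CUBIC))
E
python3 - <<'E'
from h import *
a=snap('scene');b=snap('top')
im=np.vstack([a['frame'],b['frame']])
save(a,'s1.png',None,1.5);save(b,'t1.png',None,1.5)
for n,s in(('s',a),('t',b)):
    np.savez(n+'1.npz',W=cloud(s),f=s['frame'])
    print(n,-s['R'].T@s['t'],s['R'][2],s['K'][0,0])
print(ctrl.sense())
E
```

```text
pics
s [-34.85991128 689.51350614 851.65009488] [ 0.52027611 -0.59830577 -0.60937918] 400.54864790858215
t [ 368.56194008  -23.21884371 1591.00022961] [ 0.13899306 -0.00633423 -0.9902731 ] 386.57983871863405
{'time_s': 0.1, 'joints': array([ 1.13676322,  0.53711859, -0.00444699,  1.53874007,  0.00258743,
        1.06728411, -0.0711983 ]), 'qvel': array([ 0.00132641, -0.00164943, -0.00093303, -0.00179658,  0.00101899,
       -0.00055619,  0.00101697]), 'effort': array([ 2.82911933e-03, -5.84558129e+01,  1.05194405e+00, -2.59771872e+01,
        1.26015916e-02,  4.67432241e-03, -1.88347019e-05]), 'position': array([ 233.51480894, -605.96541965,  199.39573349]), 'tool_rot': array([-7.48553389e-04,  9.83127868e-01,  1.82918010e-01, -1.89581213e-04]), 'force': array([-0.231558  ,  0.26264314,  0.56734358]), 'torque': array([ 0.02239365,  0.02345151, -0.01970765]), 'grasp_force': 0.0, 'grip_width': 85.38613186627163}
```

View pics/s1.png

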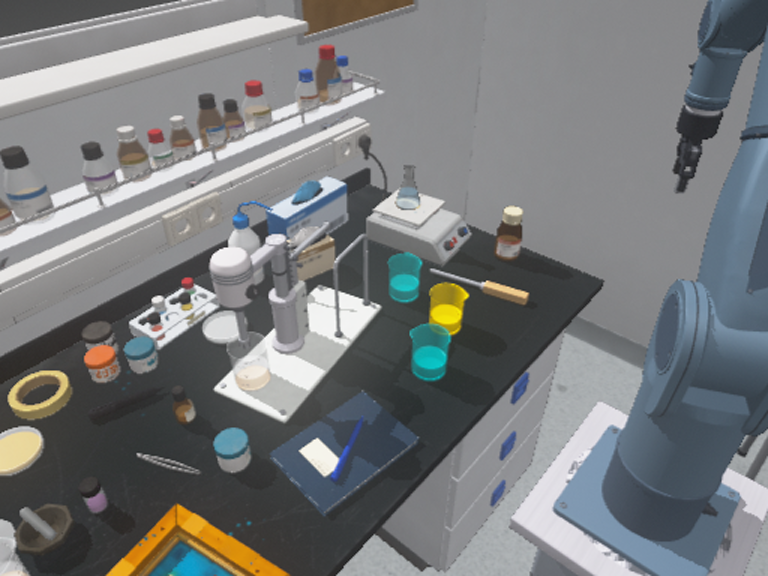

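View pics/t1.png

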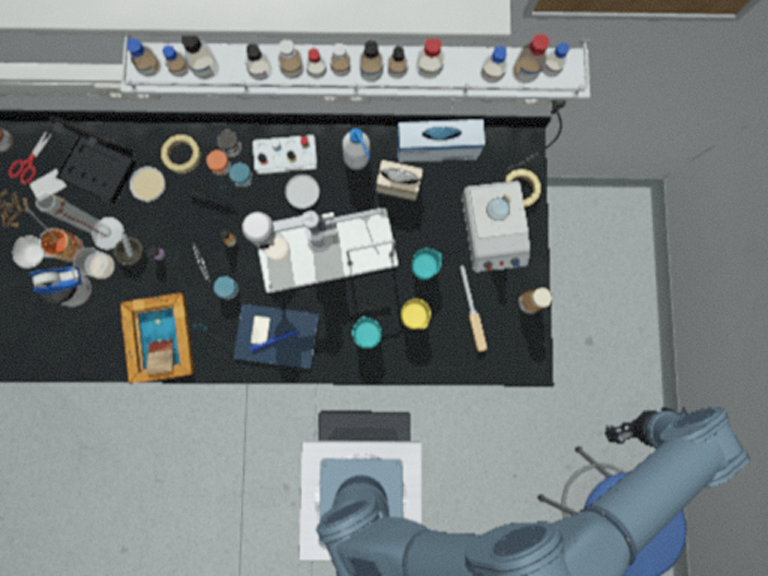

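The scene camera shows the lift (post about 285,300), the hoop guard (350,270) and the bar at (430–525, 270–295). In the top view the bar's handle is at (478,330) and its tip at (463,267). The balance at (497,225) is just ahead of the bar and could serve as a prop to tilt it. Next I'll measure these positions.

Run:
```python
from h import *
s=np.load('s1.npz');t=np.load('t1.npz');W=t['W'];f=t['f'].astype(int);Z=W[...,2]
def at(u,v): return W[int(v/1.5),int(u/1.5)].round(1)
for n,p in dict(bench=(330,320),plate=(280,270),handle=(478,330),tip=(463,268),bal_front=(500,255),bal_mid=(480,245),bal_pan=(497,200),box=(400,185),turq1=(427,262),turq2=(367,333),yel=(415,315),brown=(540,297),rail=(371,250),head=(257,228),jar=(225,287),drop=(229,239)).items(): print(n,p,at(*p))
# plate
m=(Z>6)&(Z<20)&(f.min(-1)>110); m[:130]=0; m[200:]=0; m[:,:165]=0; m[:,270:]=0
m=cv2.morphologyEx(m.astype(np.uint8),cv2.MORPH_OPEN,np.ones((2,2)))
P=W[m>0][:,:2].astype(np.float32); print(len(P),cv2.minAreaRect(P), np.median(Z[m>0]))
# handle: orange pixels
h=(f[...,0]-f[...,2]>60)&(Z<40); h[:195]=0;h[:,:300]=0;h[:,330:]=0
P=W[h][:,:2].astype(np.float32); print('handle',len(P),cv2.minAreaRect(P),P.mean(0))
save(dict(frame=t['f']),'t2.png',(240,125,370,245),5)
save(dict(frame=s['f']),'s2.png',(130,140,270,290),4)
# balance height map
for v in range(120,185,5): print(v, Z[v,308:354:5].round(0))
```

```text
bench (330, 320) [473.6  90.7  -2.4]
plate (280, 270) [607.5 233.1   9.9]
handle (478, 330) [ 448.  -308.3   23.1]
tip (463, 268) [ 621.1 -270.9   14.6]
bal_front (500, 255) [ 647.2 -364.4   62.5]
bal_mid (480, 245) [ 674.1 -311.4   67.9]
bal_pan (497, 200) [ 771.8 -337.   163.1]
box (400, 185) [832.5 -92.9  83.4]
turq1 (427, 262) [ 634.2 -170.3   28.8]
turq2 (367, 333) [436.   -9.   38.6]
yel (415, 315) [ 485.7 -137.2   35.2]
brown (540, 297) [ 528.  -450.7  128. ]
rail (371, 250) [670.1 -18.2   6. ]
head (257, 228) [658.5 239.4 304.7]
jar (225, 287) [554.7 368.1  54.3]
drop (229, 239) [686.3 367.5  48.7]
2364 ((701.34814453125, 108.0206298828125), (239.51438903808594, 367.21051025390625), 13.036545753479004) nan
handle 6 ((459.9183654785156, -305.9164733886719), (53.4255485534668, 18.1175479888916), 14.825708389282227) [ 462.14877 -304.57925]
120 [ 5.  1.  5.  3. -4.  0. 24. -0.  3.  5.]
125 [  2.  73.  72.  98. 108. 101. 101. 102.  -1.   2.]
130 [ 22.  66.  96. 103. 102.  99. 197.  99.  -3.   2.]
135 [ -6.  74. 100.  99. 143. 184. 200. 101.  96.  21.]
140 [ -3.  76.  98. 103. 139. 157. 144. 101. 101.  -0.]
145 [  4.  70. 104. 101. 111. 120. 102.  96. 105.   0.]
150 [  3.  66. 101. 100.  99. 102.  96.  97.  98.  -3.]
155 [ -4.  47.  98. 104. 102.  99.  94.  94.  79.   6.]
160 [ 5. 33. 69. 76. 75. 70. 68. 72. 74.  3.]
165 [ 2. 16. 71. 73. 77. 73. 76. 74. 69. -2.]
170 [ 3.  1. 63. 66. 64. 62. 64. 62. 57. -6.]
175 [-1. -0. 52. 55. 47. 43. 38. 56. 39. -4.]
180 [19. -1. 28. -7. -2. -0.  0. -1.  1.  2.]
```

View pics/t2.png

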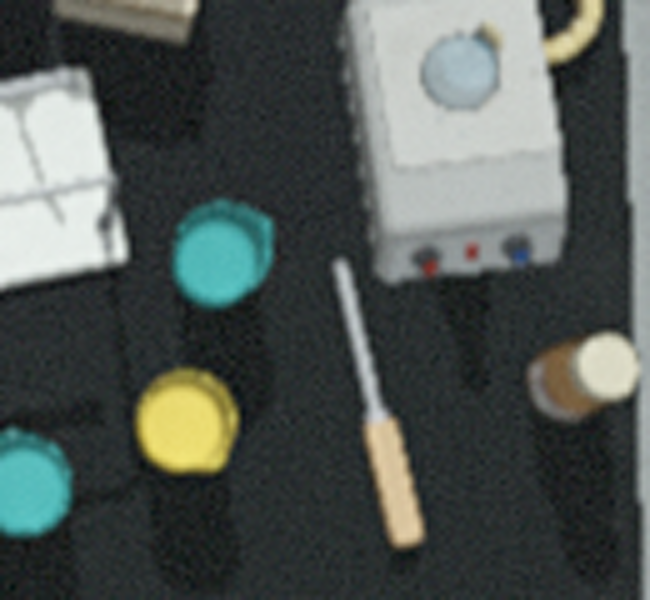

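View pics/s2.png

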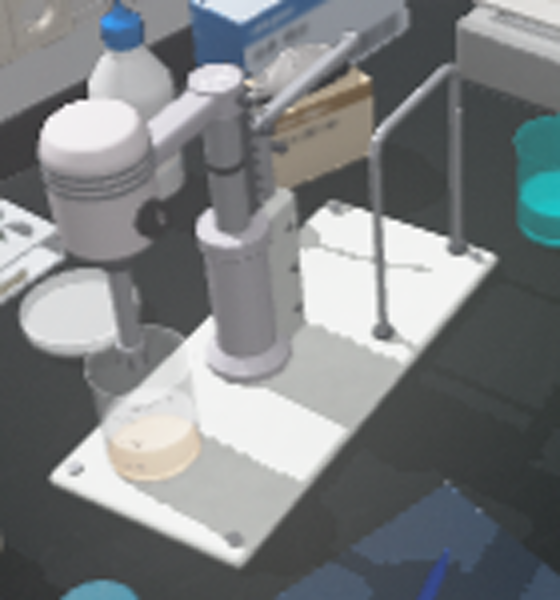

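Crop t2 gives the bar tail at (408,543), the handle front at (380,418) and the tip at (340,262). Crop s2 gives the band's lower edge at about (226,172), the sleeve mouth ellipse centred at about (235,235), and the plate corners at (50,478), (240,567) and (497,258).

```bash
cat >> h.py <<'E'
def ray(s,u,v,z):
    d=s['R'].T@np.linalg.inv(s['K'])@[u,v,1]; c=-s['R'].T@s['t']; return c+d*(z-c[2])/d[2]
def proj(s,P):
    p=(np.atleast_2d(P)@s['R'].T+s['t'])@s['K'].T; return p[:,:2]/p[:,2:]
E
python3 - <<'E'
from h import *
from scipy.optimize import least_squares
a=snap('scene');b=snap('top')
print('bar',[ray(b,240+u/5,125+v/5,z).round(1) for u,v,z in((408,543,22),(380,418,22),(340,262,16))])
s4=lambda u,v:(130+u/4,140+v/4); t5=lambda u,v:(240+u/5,125+v/5)
# corner in lift frame -> pixel
FL=(-91,170);FR=(-91,-200);BR=(75,-200)
obs=[(a,FL,12,(130+50/4,140+478/4)) ,]
# scene image: left(50,478), near(240,567), right(497,258), back(335,203)
C={'A':(50,478),'B':(240,567),'C':(497,258),'D':(322,205)}
for k,p in C.items(): print(k,ray(a,*s4(*p),12).round(1))
print('t FR',ray(b,*t5(130,263),12).round(1),'BR',ray(b,*t5(92,68),12).round(1),'FL',ray(b,262/1.5,290/1.5,12).round(1))
E
```

```text
bar [array([ 393.5, -322.3,   22. ]), array([ 494.2, -301. ,   22. ]), array([ 623.4, -270.7,   16. ])]
A [701.8 302.4  12. ]
B [541.8 268.6  12. ]
C [621.8 -88.2  12. ]
D [781.8 -44.2  12. ]
t FR [621.1 -97.4  12. ] BR [786.4 -64.7  12. ] FL [551.3 277.4  12. ]
```

```bash
cat >> h.py <<'E'
YAW=np.radians(11.8); O=np.array([669.,122.,0])
def L(x,y,z):
    c,s_=np.cos(YAW),np.sin(YAW); return O+[c*x-s_*y,s_*x+c*y,z]
def Linv(P):
    c,s_=np.cos(YAW),np.sin(YAW); d=np.asarray(P)-O; return np.stack([c*d[...,0]+s_*d[...,1],-s_*d[...,0]+c*d[...,1],d[...,2]],-1)
E
python3 - <<'E'
from h import *
a=snap('scene')
s4=lambda u,v:(130+u/4,140+v/4)
for n,p,z in(('legL',(382,330),14),('legR',(457,247),14),('railL',(378,136),196),('railR',(450,70),196),('fingtip',(352,38),204),('post top',(217,80),216)): print(n,Linv(ray(a,*s4(*p),z)).round(1))
im=cv2.resize(a['frame'][140:290,130:270,::-1],None,fx=4,fy=4,interpolation=cv2.INTER_CUBIC)
im=np.ascontiguousarray(im)
def draw(P,c):
    q=((proj(a,P)-[130,140])*4+1.5); cv2.polylines(im,[q.astype(np.int32)],False,c,1)
th=np.linspace(0,6.283,60)
def ring(r,z): return np.array([L(20+r*np.cos(t),r*np.sin(t),z) for t in th])
draw(ring(26.5,140),(0,0,255))
for h in(50,62.5,75): draw(ring(13.5,140+h),(0,255,0))
draw(np.array([L(x,y,12) for x,y in((-91,170),(-91,-200),(75,-200),(75,170),(-91,170))]),(255,0,0))
cv2.imwrite('pics/o1.png',im)
# profile along the post's visible centre line facing camera
cam=-a['R'].T@a['t']; ax=L(20,0,0); d=cam-ax; d[2]=0; d/=np.linalg.norm(d)
hs=np.arange(-10,100,2.5)
q=proj(a,np.array([ax+d*13+[0,0,140+h] for h in hs]))
g=cv2.remap(cv2.cvtColor(a['frame'],cv2.COLOR_RGB2GRAY),q[:,0].astype(np.float32),q[:,1].astype(np.float32),cv2.INTER_LINEAR).ravel()
print(list(zip(hs,g)))
# finger cloud
W=Linv(cloud(a)); m=(W[...,2]>185)&(W[...,2]<240)&(W[...,1]<-35)&(W[...,1]>-220)&(abs(W[...,0]-20)<30)
P=W[m]; print(len(P)); 
for y in range(-220,-30,20):
    k=P[(P[:,1]>=y)&(P[:,1]<y+20)]
    if len(k): print(y,len(k),np.median(k,0).round(1))
E
```

```text
legL [-54.3 -73.3  14. ]
legR [ -54.5 -190.4   14. ]
railL [-56.1 -78.1 196. ]
railR [ -57.7 -177.6  196. ]
fingtip [  24.2 -169.5  204. ]
post top [ 67.2 -57.4 216. ]
[(np.float64(-10.0), np.uint8(152)), (np.float64(-7.5), np.uint8(185)), (np.float64(-5.0), np.uint8(207)), (np.float64(-2.5), np.uint8(208)), (np.float64(0.0), np.uint8(172)), (np.float64(2.5), np.uint8(149)), (np.float64(5.0), np.uint8(130)), (np.float64(7.5), np.uint8(117)), (np.float64(10.0), np.uint8(118)), (np.float64(12.5), np.uint8(118)), (np.float64(15.0), np.uint8(118)), (np.float64(17.5), np.uint8(118)), (np.float64(20.0), np.uint8(118)), (np.float64(22.5), np.uint8(117)), (np.float64(25.0), np.uint8(117)), (np.float64(27.5), np.uint8(116)), (np.float64(30.0), np.uint8(116)), (np.float64(32.5), np.uint8(115)), (np.float64(35.0), np.uint8(116)), (np.float64(37.5), np.uint8(116)), (np.float64(40.0), np.uint8(117)), (np.float64(42.5), np.uint8(116)), (np.float64(45.0), np.uint8(115)), (np.float64(47.5), np.uint8(115)), (np.float64(50.0), np.uint8(116)), (np.float64(52.5), np.uint8(112)), (np.float64(55.0), np.uint8(94)), (np.float64(57.5), np.uint8(77)), (np.float64(60.0), np.uint8(75)), (np.float64(62.5), np.uint8(101)), (np.float64(65.0), np.uint8(114)), (np.float64(67.5), np.uint8(116)), (np.float64(70.0), np.uint8(116)), (np.float64(72.5), np.uint8(116)), (np.float64(75.0), np.uint8(116)), (np.float64(77.5), np.uint8(115)), (np.float64(80.0), np.uint8(115)), (np.float64(82.5), np.uint8(114)), (np.float64(85.0), np.uint8(114)), (np.float64(87.5), np.uint8(114)), (np.float64(90.0), np.uint8(114)), (np.float64(92.5), np.uint8(114)), (np.float64(95.0), np.uint8(114)), (np.float64(97.5), np.uint8(115))]
181
-180 19 [  23.2 -166.2  208.2]
-160 21 [  22.5 -151.1  206.1]
-140 22 [  23.7 -129.   205.7]
-120 22 [  22.5 -108.9  205.8]
-100 21 [ 21.2 -90.6 205.4]
-80 26 [ 22.3 -69.1 206. ]
-60 31 [ 21.9 -49.1 205.5]
-40 19 [ 19.3 -37.5 199.4]
```

View pics/o1.png

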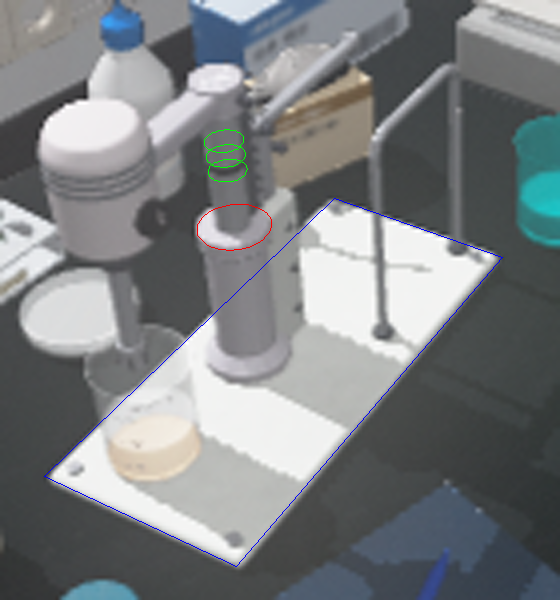

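The crop shows the band's lower edge about 55 mm above the mouth, so four notches. The pawl finger runs to lift y ≈ -172 and the rail sits at lift x ≈ -57. I plan to grip the bar and tilt it in the grip against the edge of the balance's raised platform.

Run:
```python
from h import *
W=np.load('t1.npz')['W']
for v in range(148,180,2):
    k=W[v,320:328]; print(v,np.nanmedian(k,0).round(0), k[:,2].round(0)[[0,-1]])
```

```text
148 [ 728. -320.   99.] [101. 103.]
150 [ 720. -320.   99.] [97. 98.]
152 [ 712. -319.  101.] [ 99. 102.]
154 [ 704. -320.   99.] [99. 95.]
156 [ 696. -319.  100.] [99. 98.]
158 [ 693. -325.   75.] [95. 68.]
160 [ 685. -324.   74.] [74. 72.]
162 [ 677. -324.   75.] [76. 75.]
164 [ 669. -324.   72.] [76. 66.]
166 [ 661. -324.   73.] [67. 75.]
168 [ 654. -325.   70.] [67. 73.]
170 [ 646. -325.   69.] [68. 75.]
172 [ 638. -326.   63.] [61. 61.]
174 [ 632. -327.   53.] [53. 50.]
176 [ 623. -326.   59.] [52. 60.]
178 [ 616. -327.   52.] [38. 50.]
```

step_arm(
  plan=[0.9,1.2,0,-0.3,1.9,2.4,0,-0.6,2.9,3.7,-0.4,-0.9,3.9,5.0,-0.8,-1.2,4.9,6.3,-1.2,-1.7,5.9,7.6,-1.6,-1.7,6.9,8.9,-2,-1.7,7.9,10.2,-2.4,-1.7,8.7,11.2,-2.8,-1.7,9.26,11.95,-3.2,-1.7],
  fingers=60,
)

```text
time_s: 1.25
position: [467.0, -305.2, 119.9]
tool_rot: [-0.0, 0.994, 0.111, 0.0]
force: [-0.0, -1.1, -0.1]
grip_width: 60.0
grasp_force: 0.0
```

step_arm(
  plan=[-0.08,-0.05,-1,0,-0.08,-0.05,-2,0,-0.08,-0.05,-3,0,-0.08,-0.05,-3.8,0,-0.08,-0.05,-4.2,0,-0.08,-0.05,-4.4,0,-0.08,-0.05,-4.55,0,-0.08,-0.05,-4.65,0,-0.08,-0.05,-4.65,0],
)

```text
time_s: 2.15
position: [463.5, -309.2, 4.3]
tool_rot: [0.0, 0.994, 0.11, 0.0]
force: [-0.7, 0.2, 0.3]
grip_width: 60.1
grasp_force: 0.0
```

step_arm(
  plan=[0,0,0,0,0,0,0,0,0,0,0,0,0,0,0,0,0,0,0,0,0,0,0,0,0,0,0,0,0,0,0,0],
  fingers=0,
)

```text
time_s: 2.95
position: [463.2, -309.0, 3.9]
tool_rot: [0.0, 0.994, 0.11, 0.0]
force: [-0.2, -0.0, 0.0]
grip_width: 0.1
grasp_force: 0.0
```

The fingers closed on nothing, so I'll take a look.

Run:
```python
from h import *
b=snap('top');a=snap('scene')
x=cv2.resize(b['frame'][125:245,250:360],(550,600),interpolation=cv2.INTER_CUBIC)
print(proj(a,[[443,-311,20]]))
y=a['frame'][150:230,270:370]; y=cv2.resize(y,(250,200))
im=np.hstack([x,np.vstack([y,np.zeros((400,250,3),np.uint8)])])
cv2.imwrite('pics/m1.png',im[:,:,::-1])
print(proj(b,[[463,-309,10],[443,-311,20],[465,-307,20]]))
```

```text
[[337.29526433 192.99858084]]
[[317.53021388 216.47281735]
 [318.53317264 221.27476808]
 [317.47420247 215.83210207]]
```

View pics/m1.png

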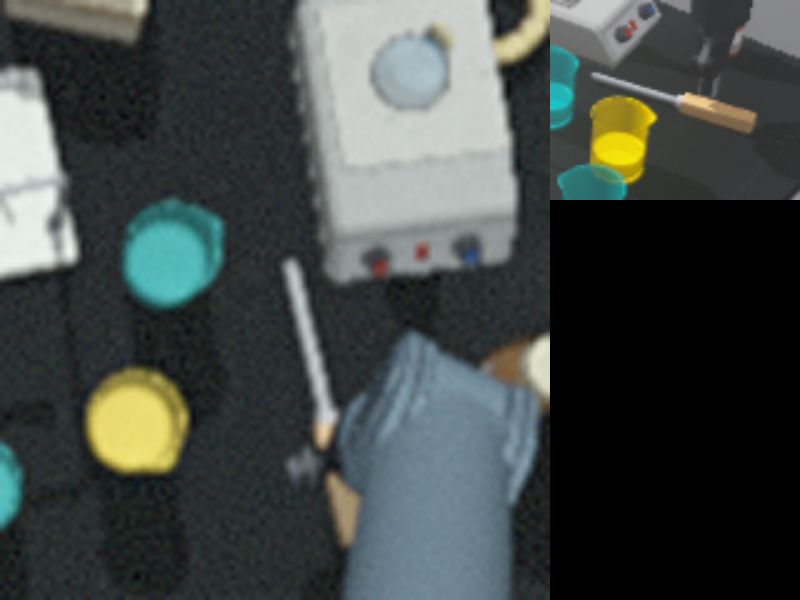

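Run:
```python
from h import *
a=snap('scene');b=snap('top')
p=ctrl.sense(); print(p['position'],p['grip_width'],p['grasp_force'])
print('tcp scene px',proj(a,[p['position'],p['position']+[0,0,22]]))
f0=np.load('s1.npz')['f'].astype(int); f1=a['frame'].astype(int)
for f,W in((f0,np.load('s1.npz')['W']),(f1,cloud(a))):
    m=(f[...,0]-f[...,2]>60)&(W[...,2]<40)&(W[...,0]>330)&(W[...,0]<530)&(W[...,1]<-250)&(W[...,1]>-370)
    v,u=np.nonzero(m); P=W[m]; print(len(u),u.min(),u.max(),v.min(),v.max(),np.median(P,0),cv2.minAreaRect(P[:,:2].astype(np.float32)))
    # PCA
# bar cloud with z>5 near
for n,W in(('s0',np.load('s1.npz')['W']),('s1',cloud(a))):
    d=np.array([.976,.219]);r=W[...,:2]-[443.5,-311.4];al=r@d;ac=r@[-.219,.976]
    m=(abs(ac)<40)&(W[...,2]>9)&(al>60)&(al<185)&(W[...,2]<40); print(n,m.sum(),np.median(ac[m]))
    m=(abs(ac)<40)&(W[...,2]>12)&(al>-55)&(al<50)&(W[...,2]<30); print(n,m.sum(),np.median(ac[m]),np.percentile(al[m],[2,98]))
save(a,'m2.png',(290,140,360,220),8)
```

```text
[ 463.22048628 -309.01080669    3.94370183] -0.3897985530904867 0.0
tcp scene px [[331.24695743 194.59400403]
 [332.04408938 189.49426278]]
147 309 351 187 198 [ 446.34163513 -308.97897681   21.737107  ] ((465.7684020996094, -302.5160217285156), (140.51556396484375, 45.473731994628906), 27.331714630126953)
134 309 351 187 198 [ 449.67850485 -307.7818331    22.15251561] ((465.0350646972656, -301.2258605957031), (140.45790100097656, 45.63374328613281), 26.029653549194336)
s0 133 1.035353406250658
s0 181 6.029958782313581 [-45.68800643  48.03066674]
s1 135 0.7139400538326663
s1 191 7.401691482788433 [-45.99162968  48.05675301]
```

View pics/m2.png

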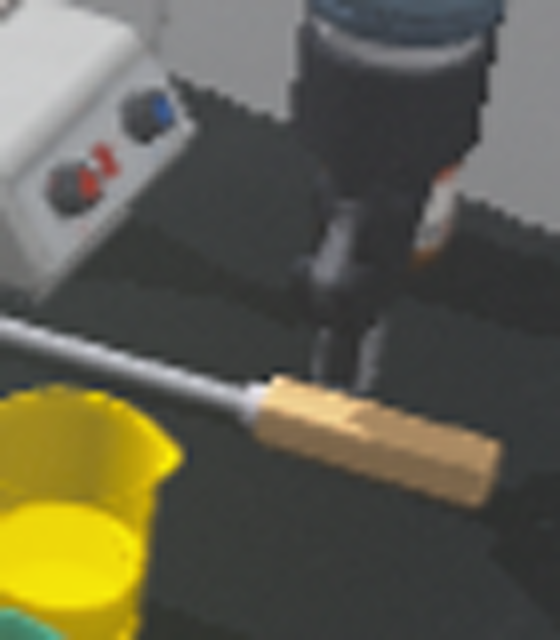

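Run:
```python
from h import *
a=snap('scene'); W=cloud(a)
for v in range(168,200,2): print(v,[tuple(W[v,u].round(0).astype(int)) for u in (330,332,334,336)])
```

```text
168 [(np.int64(461), np.int64(-267), np.int64(137)), (np.int64(452), np.int64(-263), np.int64(143)), (np.int64(448), np.int64(-270), np.int64(141)), (np.int64(444), np.int64(-275), np.int64(140))]
170 [(np.int64(458), np.int64(-263), np.int64(133)), (np.int64(449), np.int64(-260), np.int64(138)), (np.int64(448), np.int64(-272), np.int64(132)), (np.int64(445), np.int64(-278), np.int64(131))]
172 [(np.int64(451), np.int64(-253), np.int64(133)), (np.int64(451), np.int64(-265), np.int64(127)), (np.int64(454), np.int64(-285), np.int64(115)), (np.int64(450), np.int64(-291), np.int64(114))]
174 [(np.int64(448), np.int64(-248), np.int64(130)), (np.int64(444), np.int64(-254), np.int64(128)), (np.int64(440), np.int64(-258), np.int64(128)), (np.int64(452), np.int64(-298), np.int64(101))]
176 [(np.int64(446), np.int64(-247), np.int64(123)), (np.int64(441), np.int64(-250), np.int64(124)), (np.int64(438), np.int64(-257), np.int64(122)), (np.int64(449), np.int64(-294), np.int64(97))]
178 [(np.int64(453), np.int64(-262), np.int64(105)), (np.int64(445), np.int64(-259), np.int64(110)), (np.int64(442),
[... 1301 characters left out ...]
8), np.int64(-301), np.int64(23)), (np.int64(453), np.int64(-306), np.int64(22)), (np.int64(448), np.int64(-309), np.int64(23))]
194 [(np.int64(463), np.int64(-298), np.int64(13)), (np.int64(456), np.int64(-299), np.int64(17)), (np.int64(449), np.int64(-299), np.int64(20)), (np.int64(441), np.int64(-299), np.int64(24))]
196 [(np.int64(461), np.int64(-298), np.int64(6)), (np.int64(454), np.int64(-298), np.int64(9)), (np.int64(448), np.int64(-300), np.int64(11)), (np.int64(444), np.int64(-307), np.int64(9))]
198 [(np.int64(459), np.int64(-295), np.int64(0)), (np.int64(451), np.int64(-295), np.int64(4)), (np.int64(445), np.int64(-297), np.int64(5)), (np.int64(438), np.int64(-298), np.int64(9))]
```

The depth points put the closed fingertips at z ≈ 33, about 29 mm above the reported TCP height, so they are above the handle. I'll open and go down carefully while watching the force.

step_arm(
  plan=[0,0,0.4,0,0,0,0.4,0,0,0,0.4,0,0,0,0.2,0,0,0,0,0,0,0,-0.3,0,0,0,-0.6,0,0,0,-0.6,0],
  fingers=48,
)

```text
time_s: 4.0
position: [462.1, -308.4, -12.6]
tool_rot: [-0.001, 0.994, 0.11, -0.001]
force: [0.0, 0.7, -0.4]
grip_width: 48.0
grasp_force: 0.0
```

step_arm(
  plan=[0,0,-0.1,0,0,0,-0.2,0,0,0,-0.3,0,0,0,-0.3,0],
)

```text
time_s: 4.4
position: [463.1, -308.9, -18.8]
tool_rot: [-0.0, 0.994, 0.11, -0.0]
force: [-0.4, -0.3, 0.1]
grip_width: 47.9
grasp_force: 0.0
```

step_arm(
  plan=[0,0,-0.1,0,0,0,-0.2,0,0,0,-0.2,0],
)

```text
time_s: 4.7
position: [463.0, -308.9, -23.9]
tool_rot: [-0.0, 0.994, 0.109, -0.0]
force: [-0.3, 0.3, 0.2]
grip_width: 47.8
grasp_force: 0.0
```

step_arm(
  plan=[0,0,0,0,0,0,0,0,0,0,0,0,0,0,0,0,0,0,0,0,0,0,0,0],
  fingers=0,
)

```text
time_s: 5.3
position: [463.3, -309.0, -23.2]
tool_rot: [0.0, 0.994, 0.11, 0.0]
force: [-1.1, 1.5, 5.4]
grip_width: 22.5
grasp_force: 59.9
```

step_arm(
  plan=[0,0,0.8,0,0,0,2,0,0,0,3.2,0,0,0,4.4,0,0,0,5,0,0.8,-0.35,5,0,1.8,-0.75,5,0,2.8,-1.2,5,0,3.6,-1.5,5,0,4.05,-1.7,5,0],
)

```text
time_s: 6.3
position: [565.9, -351.6, 100.7]
tool_rot: [-0.0, 0.994, 0.11, 0.0]
force: [-0.1, -0.1, -1.9]
grip_width: 22.5
grasp_force: 59.2
```

step_arm(
  plan=[0,0,-0.3,0,0,0,-0.6,0,0,0,-0.8,0,0,0,-0.8,0,0,0,-0.8,0],
)

```text
time_s: 6.8
position: [563.9, -351.4, 81.3]
tool_rot: [-0.0, 0.994, 0.109, -0.0]
force: [0.2, 0.2, -1.4]
grip_width: 23.0
grasp_force: 59.2
```

step_arm(
  plan=[0,0,-0.2,0,0,0,-0.4,0,0,0,-0.6,0,0,0,-0.8,0,0,0,-0.8,0],
)

```text
time_s: 7.3
position: [565.5, -351.2, 61.3]
tool_rot: [0.0, 0.994, 0.11, 0.001]
force: [0.1, 0.2, 3.3]
grip_width: 22.5
grasp_force: 59.7
```

step_arm(
  plan=[0,0,-0.1,0,0,0,-0.2,0,0,0,-0.3,0,0,0,-0.4,0,0,0,-0.4,0],
)

```text
time_s: 7.8
position: [564.3, -351.5, 51.1]
tool_rot: [-0.0, 0.994, 0.109, -0.0]
force: [0.9, 0.4, 2.3]
grip_width: 22.7
grasp_force: 59.8
```

step_arm(
  plan=[0,0,-0.15,0,0,0,-0.3,0,0,0,-0.45,0,0,0,-0.6,0,0,0,-0.75,0,0,0,-0.9,0,0,0,-1.05,0,0,0,-1.2,0,0,0,-1.35,0,0,0,-1.5,0],
)

```text
time_s: 8.8
position: [564.3, -351.6, 13.6]
tool_rot: [0.0, 0.994, 0.11, -0.0]
force: [-0.7, -1.6, 2.8]
grip_width: 22.6
grasp_force: 59.2
```

```bash
cat >> h.py <<'E'
def shaft(s,g,yaw,zmin=20):
    "points of the steel shaft ahead of grip g (true axis pt), fitted: returns along, cross, z line"
    W=cloud(s); d=np.array([np.cos(yaw),np.sin(yaw)]); r=W[...,:2]-g[:2]; al=r@d; ac=r@[-d[1],d[0]]
    m=(abs(ac)<14)&(al>45)&(al<175)&(W[...,2]>zmin+ (al-45)*0)&(abs(W[...,2]-g[2]-al*.35)<45)
    return al[m],ac[m],W[...,2][m],np.argwhere(m)
E
python3 - <<'E'
from h import *
p=ctrl.sense(); print(p['position'],p['force']); g=p['position']+[0,0,34]
for n in('scene','top'):
    s=snap(n); al,ac,z,ij=shaft(s,g,np.radians(12.6))
    print(n,len(al))
    if len(al)>5:
        for k in range(45,175,15):
            q=(al>=k)&(al<k+15)
            if q.any(): print(k,q.sum(),np.median(ac[q]).round(1),np.median(z[q]).round(1))
save(snap('scene'),'p1.png',(250,100,360,210),5)
E
```

```text
[ 564.33509949 -351.59853575   13.62489777] [-0.7009579  -1.59395139  2.81695496]
scene 321
45 51 4.7 53.5
60 35 5.1 58.9
75 37 3.4 68.7
90 31 4.7 72.8
105 27 1.8 74.8
120 37 3.3 76.0
135 40 4.4 99.2
150 41 5.8 99.4
165 22 3.1 88.3
top 230
45 23 4.9 62.3
60 27 4.1 58.9
75 28 3.0 68.4
90 26 3.3 74.2
105 27 3.2 74.8
120 31 3.4 99.1
135 27 4.0 104.9
150 24 2.9 102.1
165 17 0.1 100.7
```

View pics/p1.png

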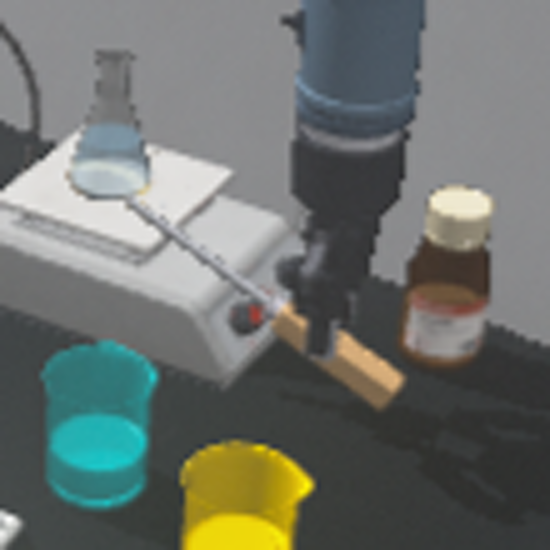

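The bar rests on the platform edge, tilted about 23°, and the tip is close to the flask. I'll lift it clear and carry it to a standoff in front of the guard.

step_arm(
  plan=[-0.1,0,0.4,0,-0.3,0,1.2,0,-0.6,0.2,2.4,0,-0.9,0.6,3.6,0,-1.2,1.2,4.8,0,-1.5,2.2,6,0,-1.8,3.4,7,0,-2.1,4.6,7.2,0,-2.4,5.8,7.2,0,-2.7,7.0,7.2,0],
)

```text
time_s: 9.95
position: [495.4, -175.4, 194.3]
tool_rot: [0.0, 0.994, 0.109, -0.001]
force: [0.5, 0.2, -0.7]
grip_width: 22.6
grasp_force: 59.0
```

step_arm(
  plan=[-0.3,1.2,0,0,-0.6,2.4,0,-0.1,-0.8,3.4,0,-0.15,-1,4.2,0,-0.15,-1.06,4.75,0,-0.15,-1.06,4.75,0,-0.15],
)

```text
time_s: 10.55
position: [469.2, -55.9, 194.0]
tool_rot: [-0.0, 0.994, 0.105, -0.001]
force: [-0.4, -0.2, -1.6]
grip_width: 22.1
grasp_force: 59.0
```

```bash
cat >> h.py <<'E'
def bar(yaw):
    p=ctrl.sense(); print(p['time_s'],p['position'].round(1),p['force'].round(1)); g=p['position']+[0,0,34]
    for n in('scene','top'):
        s=snap(n); W=cloud(s); d=np.array([np.cos(yaw),np.sin(yaw)]); r=W[...,:2]-g[:2]; al=r@d; ac=r@[-d[1],d[0]]; z=W[...,2]
        m=(abs(ac)<25)&(al>50)&(al<190)&(abs(z-g[2]-al*.42)<35)
        if m.sum()<8: print(n,m.sum()); continue
        from scipy.stats import theilslopes
        t=theilslopes(z[m],al[m]); c=theilslopes(ac[m],al[m])
        print(n,m.sum(),'tilt',np.degrees(np.arctan(t[0])).round(1),'surf z at 0',t[1].round(1),'al max',np.percentile(al[m],[2,98]).round(0),'yaw off',np.degrees(c[0]).round(1),'cross0',c[1].round(1),'ztip',(t[1]+t[0]*150).round(1))
E
python3 - <<'E'
from h import *
bar(np.radians(11.8))
E
```

```text
10.55 [469.2 -55.9 194. ] [-0.4 -0.2 -1.6]
scene 154 tilt 23.6 surf z at 0 227.7 al max [ 52. 156.] yaw off 0.1 cross0 3.3 ztip 293.1
top 66 tilt 24.6 surf z at 0 229.2 al max [ 87. 157.] yaw off -0.3 cross0 0.0 ztip 297.7
```

Tilt is about 24° and the bar yaw matches the lift. I'll lower it and then reach in under the rail.

step_arm(
  plan=[0,0,-1,0,0.05,-0.1,-2,0,0.05,-0.23,-3,0,0.05,-0.23,-3.8,0,0.05,-0.23,-4.3,0,0.05,-0.23,-4.5,0,0.05,-0.23,-4.55,0,0.05,-0.23,-4.55,0],
)

```text
time_s: 11.45
position: [472.3, -63.8, 80.7]
tool_rot: [0.0, 0.995, 0.103, 0.0]
force: [0.1, -0.2, -1.6]
grip_width: 22.2
grasp_force: 59.0
```

Run:
```python
from h import *
bar(np.radians(11.8)); print(Linv(ctrl.sense()['position']))
```

```text
11.45 [472.3 -63.8  80.7] [ 0.1 -0.2 -1.6]
scene 168 tilt 25.4 surf z at 0 112.6 al max [ 53. 180.] yaw off -0.1 cross0 3.4 ztip 183.8
top 93 tilt 25.9 surf z at 0 111.4 al max [ 81. 181.] yaw off -0.3 cross0 1.9 ztip 184.2
[-230.37279645 -141.50163411   80.97883168]
```

step_arm(
  plan=[0.3,0.06,-0.12,0,0.7,0.15,-0.12,0,1.2,0.25,-0.12,0,1.7,0.36,-0.12,0,2.2,0.46,-0.12,0,2.7,0.56,-0.12,0,3.2,0.67,-0.12,0,3.7,0.77,-0.12,0,4.1,0.86,-0.12,0,4.15,0.87,-0.12,0],
)

```text
time_s: 12.55
position: [577.4, -40.9, 77.3]
tool_rot: [-0.0, 0.995, 0.103, 0.001]
force: [-0.6, 1.0, -0.7]
grip_width: 22.9
grasp_force: 59.0
```

```bash
cat >> h.py <<'E'
def band(s,save_=False):
    cam=-s['R'].T@s['t']; ax=L(20,0,0); d=cam-ax; d[2]=0; d/=np.linalg.norm(d)
    hs=np.arange(-12,90,.5); q=proj(s,np.array([ax+d*13.5+[0,0,140+h] for h in hs])).astype(np.float32)
    g=cv2.remap(cv2.cvtColor(s['frame'],cv2.COLOR_RGB2GRAY),q[:,0],q[:,1],cv2.INTER_LINEAR).ravel().astype(float)
    w=np.clip(112-g,0,None)*(hs>3)
    return (w*hs).sum()/max(w.sum(),1e-6)-3, g[::5].astype(int)   # centre minus half band
def finger(s):
    W=Linv(cloud(s)); m=(W[...,2]>190)&(W[...,2]<245)&(W[...,1]<-50)&(W[...,1]>-175)&(abs(W[...,0]-20)<9)
    P=W[m]; k=np.polyfit(P[:,1],P[:,2],1); k=np.polyfit(*P[abs(np.polyval(k,P[:,1])-P[:,2])<6][:,1:].T,1); return -k[0],np.polyval(k,-138),m.sum()
E
python3 - <<'E'
from h import *
bar(np.radians(11.8)); print(Linv(ctrl.sense()['position']))
s=snap('scene'); b=band(s); print(b[0],finger(s),finger(snap('top')))
E
```

```text
12.55 [577.4 -40.9  77.3] [-0.6  1.  -0.7]
scene 162 tilt 29.4 surf z at 0 96.8 al max [ 52. 155.] yaw off -0.9 cross0 5.0 ztip 181.2
top 66 tilt 46.5 surf z at 0 26.3 al max [105. 155.] yaw off -4.7 cross0 12.3 ztip 184.2
[-124.95204324 -141.03928637   76.98310022]
55.80538922155689 (np.float64(0.004947089583046769), np.float64(205.5364814964241), np.int64(125)) (np.float64(0.007444257507931747), np.float64(206.61625216463833), np.int64(103))
```

step_arm(
  plan=[0.16,0.03,0.1,0,0.16,0.03,0.25,0,0.16,0.03,0.4,0,0.16,0.03,0.55,0,0.16,0.03,0.7,0,0.16,0.03,0.8,0,0.16,0.03,0.8,0],
)

```text
time_s: 13.45
position: [579.0, -41.1, 97.1]
tool_rot: [0.0, 0.995, 0.103, -0.0]
force: [0.9, 0.5, -4.6]
grip_width: 22.2
grasp_force: 59.0
```

```bash
cat > st.py <<'E'
from h import *
p=ctrl.sense(); s=snap('scene'); print(p['time_s'],p['position'].round(1),p['force'].round(1),'band',round(band(s)[0],1),'finger',[round(float(x),3) for x in finger(s)])
E
python3 st.py
```

```text
13.45 [579.  -41.1  97.1] [ 0.9  0.5 -4.6] band 55.8 finger [0.007, 206.189, 144.0]
```

step_arm(
  plan=[0,0,0.1,0,0,0,0.2,0,0,0,0.3,0],
)

```text
time_s: 13.8
position: [579.2, -41.1, 104.7]
tool_rot: [-0.0, 0.995, 0.103, -0.0]
force: [-0.7, -0.8, -3.8]
grip_width: 22.2
grasp_force: 59.1
```

```bash
python3 st.py
```

```text
13.8 [579.2 -41.1 104.7] [-0.7 -0.8 -3.8] band 55.9 finger [0.07, 212.707, 153.0]
```

step_arm(
  plan=[0,0,0.15,0,0,0,0.3,0,0,0,0.43,0,0,0,0.43,0,0,0,0.43,0],
)

```text
time_s: 14.35
position: [579.9, -41.1, 115.8]
tool_rot: [0.0, 0.995, 0.103, 0.0]
force: [0.6, 0.6, -1.7]
grip_width: 22.6
grasp_force: 59.4
```

```bash
python3 st.py
```

```text
14.35 [579.9 -41.1 115.8] [ 0.6  0.6 -1.7] band 52.3 finger [0.216, 227.042, 162.0]
```

Pawl at about 0.21 rad and the post is sinking. I'll hold here and measure the rate.

step_arm(
  plan=[0,0,0,0,0,0,0,0,0,0,0,0,0,0,0,0,0,0,0,0,0,0,0,0,0,0,0,0,0,0,0,0,0,0,0,0,0,0,0,0],
)

```text
time_s: 15.4
position: [579.5, -41.0, 115.4]
tool_rot: [0.0, 0.995, 0.103, -0.0]
force: [1.6, -0.9, -1.1]
grip_width: 22.4
grasp_force: 59.4
```

```bash
python3 st.py
```

```text
15.4 [579.5 -41.  115.4] [ 1.6 -0.9 -1.1] band 42.4 finger [0.214, 226.769, 163.0]
```

step_arm(
  plan=[0,0,0,0,0,0,0,0,0,0,0,0,0,0,0,0,0,0,0,0,0,0,0,0,0,0,0,0,0,0,0,0,0,0,0,0,0,0,0,0],
)

```text
time_s: 16.45
position: [579.4, -41.0, 115.4]
tool_rot: [-0.0, 0.995, 0.103, -0.0]
force: [-0.1, -0.2, -2.8]
grip_width: 22.3
grasp_force: 59.4
```

step_arm(
  plan=[0,0,0,0,0,0,0,0,0,0,0,0,0,0,0,0,0,0,0,0,0,0,0,0],
)

```text
time_s: 17.05
position: [579.5, -41.0, 115.4]
tool_rot: [0.0, 0.995, 0.103, -0.0]
force: [0.5, 1.2, -1.8]
grip_width: 22.1
grasp_force: 59.4
```

```bash
python3 st.py
```

```text
17.05 [579.5 -41.  115.4] [ 0.5  1.2 -1.8] band 27.7 finger [0.222, 226.957, 161.0]
```

step_arm(
  plan=[0,0,0,0,0,0,0,0,0,0,0,0,0,0,0,0,0,0,0,0,0,0,0,0,0,0,0,0,0,0,0,0,0,0,0,0,0,0,0,0],
)

```text
time_s: 18.1
position: [579.5, -41.1, 115.5]
tool_rot: [0.0, 0.995, 0.103, -0.0]
force: [0.4, -0.2, -1.6]
grip_width: 22.3
grasp_force: 59.4
```

step_arm(
  plan=[0,0,0,0,0,0,0,0,0,0,0,0,0,0,0,0,0,0,-0.5,0,0,0,-1,0,0,0,-1.35,0,0,0,-1.35,0,0,0,-1.35,0],
)

```text
time_s: 19.0
position: [579.2, -40.9, 81.2]
tool_rot: [-0.0, 0.995, 0.103, -0.0]
force: [0.4, 0.3, -1.2]
grip_width: 22.6
grasp_force: 59.4
```

```bash
python3 st.py
```

```text
19.0 [579.2 -40.9  81.2] [ 0.4  0.3 -1.2] band 9.7 finger [0.046, 209.563, 128.0]
```

step_arm(
  plan=[0,0,-0.16,0,-0.4,-0.08,-0.2,0,-0.9,-0.19,-0.2,0,-1.4,-0.29,-0.2,0,-1.9,-0.4,-0.2,0,-2.4,-0.5,-0.2,0,-2.9,-0.6,-0.2,0,-3.4,-0.71,-0.2,0,-3.9,-0.81,-0.2,0,-4.4,-0.92,-0.2,0],
)

```text
time_s: 20.05
position: [468.4, -64.2, 76.8]
tool_rot: [0.0, 0.995, 0.103, 0.0]
force: [0.7, -0.5, -1.6]
grip_width: 22.4
grasp_force: 59.4
```

```bash
python3 st.py
python3 - <<'E'
from h import *
s=snap('scene'); b=band(s); print(b[1][:25]); print(finger(snap('top')))
im=s['frame'][175:235,160:220,::-1]; cv2.imwrite('pics/b1.png',cv2.resize(im,None,fx=8,fy=8,interpolation=cv2.INTER_CUBIC))
E
```

```text
20.05 [468.4 -64.2  76.8] [ 0.7 -0.5 -1.6] band 6.7 finger [0.011, 205.572, 126.0]
[139 154 186 207 207 171 146 115  78  82  97 116 118 117 117 116 116 117
 116 116 116 116 115 116 116]
(np.float64(0.00922709196044193), np.float64(206.601233875544), np.int64(100))
```

View pics/b1.png

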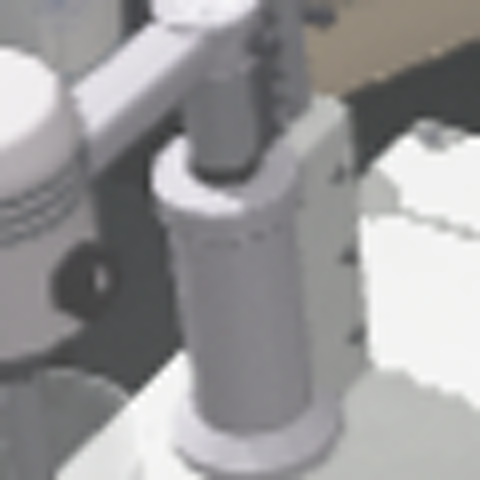

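The band sits just above the sleeve rim (its dark ring is at about (225,175)), roughly 5 mm, so this is the right notch, and the pawl is back in. Next I'll carry the bar back to free bench and lay it down.

step_arm(
  plan=[-0.2,0,0.8,0,-0.3,0,2,0,-0.4,0,3.2,0,-0.5,-0.6,4.3,0,-0.6,-1.8,4.8,0,-0.7,-3.2,4.8,0,-0.8,-4.6,4.8,0,-0.9,-6,4.8,0,-0.9,-7.4,4.8,0,-0.94,-8.6,4.8,0],
)

```text
time_s: 21.2
position: [446.5, -281.1, 196.9]
tool_rot: [0.0, 0.995, 0.103, 0.0]
force: [-0.3, -0.8, -2.5]
grip_width: 22.5
grasp_force: 59.5
```

step_arm(
  plan=[0,-0.6,-0.6,0,0,-0.8,-1.6,0,0,-0.8,-2.8,0,0,-0.8,-4,0,0,-0.8,-5.2,0,0,-0.8,-6,0,0,-0.8,-6.5,0,0,-0.8,-6.6,0,0,-0.8,-6.6,0],
)

```text
time_s: 22.1
position: [446.5, -299.2, 32.0]
tool_rot: [0.0, 0.995, 0.103, 0.0]
force: [0.4, -0.0, -1.2]
grip_width: 22.3
grasp_force: 59.5
```

```bash
python3 st.py
```

```text
22.1 [ 446.5 -299.2   32. ] [ 0.4 -0.  -1.2] band 6.7 finger [0.003, 205.662, 129.0]
```

step_arm(
  plan=[0,0,-0.3,0,0,0,-0.6,0,0,0,-0.8,0,0,0,-1,0,0,0,-1.1,0,0,0,-1.2,0,0,0,-1.2,0],
)

```text
time_s: 22.85
position: [445.8, -298.9, 1.4]
tool_rot: [-0.0, 0.995, 0.103, -0.0]
force: [-0.5, -0.4, -2.5]
grip_width: 22.5
grasp_force: 59.5
```

step_arm(
  plan=[0,0,-0.1,0,0,0,-0.2,0,0,0,-0.3,0,0,0,-0.4,0,0,0,-0.5,0,0,0,-0.6,0,0,0,-0.6,0],
)

```text
time_s: 23.55
position: [454.0, -298.0, -10.4]
tool_rot: [0.001, 0.995, 0.104, 0.006]
force: [9.5, 7.0, 15.3]
grip_width: 22.3
grasp_force: 62.8
```

step_arm(
  plan=[0,0,0.05,0,0,0,0.05,0,0,0,0.05,0,0,0,0.05,0,0,0,0.05,0,0,0,0.05,0],
  fingers=60,
)

```text
time_s: 24.15
position: [445.6, -299.1, -12.2]
tool_rot: [-0.0, 0.995, 0.103, -0.0]
force: [0.6, -0.3, -1.0]
grip_width: 60.2
grasp_force: 0.0
```

step_arm(
  plan=[0,0,0.3,0,0,0,1,0,0,0,2,0,0,0,3,0,0,0,4,0,-0.6,-0.6,5,0,-1.8,-1.8,6,0,-3,-3,6.5,0,-4,-4,6.5,0,-4,-4,6.5,0],
)

```text
time_s: 25.15
position: [341.2, -403.7, 151.6]
tool_rot: [0.002, 0.995, 0.099, -0.001]
force: [-0.4, 0.7, -0.5]
grip_width: 60.2
grasp_force: 0.0
```

```bash
python3 st.py
python3 - <<'E'
from h import *
for n in('scene','top'):
    W=cloud(snap(n)); d=np.array([.979,.2045]); r=W[...,:2]-[430,-303]; al=r@d; ac=r@[-d[1],d[0]]; z=W[...,2]
    for k in range(-60,200,20):
        m=(al>=k)&(al<k+20)&(abs(ac)<45)&(z>7)&(z<120)
        if m.any(): print(n,k,m.sum(),np.median(ac[m]).round(1),np.percentile(z[m],[50,95]).round(1))
save(snap('scene'),'f1.png',(120,100,376,292),3)
E
```

```text
25.15 [ 341.2 -403.7  151.6] [-0.4  0.7 -0.5] band 6.8 finger [0.009, 205.316, 128.0]
scene -40 36 8.6 [21.1 23.3]
scene -20 44 8.8 [20.  24.5]
scene 0 44 9.5 [20.1 23.5]
scene 20 45 8.5 [20.4 24. ]
scene 40 43 10.4 [21.1 23.9]
scene 60 29 8.5 [15.9 23. ]
scene 80 13 5.0 [14.8 17. ]
scene 100 17 6.0 [14.9 18.9]
scene 120 15 3.8 [14.  17.4]
scene 140 14 4.2 [13.2 16.5]
scene 160 21 4.8 [15.3 27. ]
scene 180 72 -36.6 [27.6 51.6]
top -60 3 -11.2 [7.6 8.7]
top -40 24 3.3 [18.1 23.1]
top -20 36 4.3 [20.8 27.4]
top 0 32 3.9 [22.7 28.2]
top 20 34 2.8 [21.1 28.8]
top 40 33 4.4 [20.3 26. ]
top 60 23 4.2 [18.1 26.8]
top 80 12 3.1 [14.  19.4]
top 100 14 3.5 [13.4 19.8]
top 120 13 1.4 [13.2 21.1]
top 140 14 4.6 [13.9 17.9]
top 160 16 1.9 [15.5 30. ]
top 180 36 -35.7 [27.8 57.5]
```

View pics/f1.png

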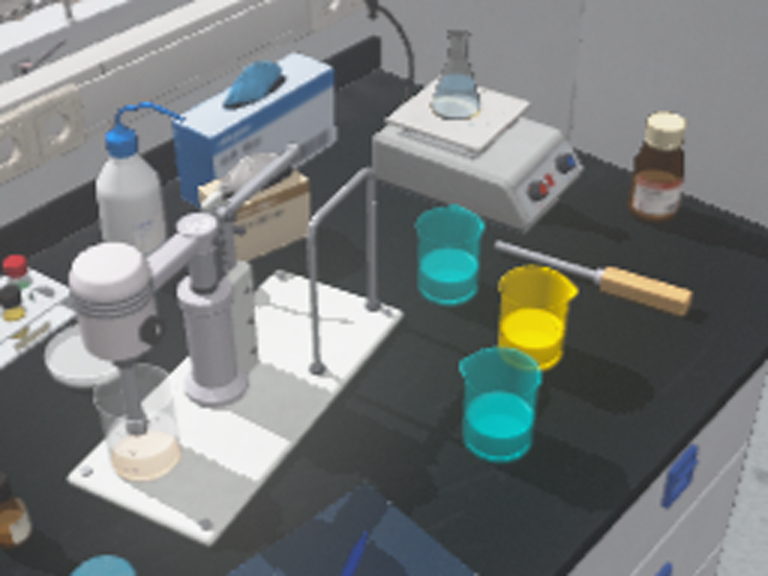

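The bar lies flat on the bench, running from (500,245) to (690,300) in the crop. The band is at the sleeve rim, and the beaker and bottles are undisturbed.

```bash
python3 -c "
from cell import ctrl
print(ctrl.job_done())"
```

```text
the job is handed in; nothing more can be done
None
```

The job is handed in. The head sank four notches, leaving the band's lower edge about 5 mm above the sleeve top by camera. The pawl is back in the teeth, the bar lies flat on the bench clear of the lift, and the beaker, bottles and jar were left alone.

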